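# Half-field setting on a lens inspection light box

## Robot

A 6-joint arm with a two-finger parallel gripper is mounted at the origin on the work surface. World frame = base frame: x ahead of the robot, y to its left, z up, the work surface at z = 0. Lengths are in m, angles in rad, forces in N, time in s.
With the tool pointing down it reaches from about 0.35 to 0.975 m from the base axis. Payload 4.9 kg.
Tool frame: the origin (TCP) lies midway between the tips of the shut fingers; the grasp point (between the pads) lies 19 mm behind it (env.hold_point_z is the z of the grasp point in the tool frame, in m); z points along the fingers, y is the line along which they close (so a half turn about z gives the same grasp; the last joint's range is limited). The gripper opens to 85 mm and grips with 20 to 120 N. Pads are 22 mm wide; open, the fingers measure 114 mm over their backs; the gripper's body (76 mm by 85 mm) begins 54 mm behind the grasp point. The pads swing forward as they close: fully open they stand 13 mm farther back than shut.
Start: joints at [-1.254, 0.053, 1.613, -0, 1.476, -0.119], TCP at [0.264, -0.567, 0.231] pointing down, gripper open.
Joint ranges: [-3.01, 3.01], [-1.01, 2.22], [0.06, 2.58], [-1.02, 4.17], [0.09, 2.62], [-3.14, 3.14]. Speed limits (rad/s): [2.57, 2.57, 3.14, 3.14, 3.14, 3.14].

## Interface

Orientations are given as [roll, pitch, yaw] about the fixed x, y, z axes, in that order (R = Rz(yaw) Ry(pitch) Rx(roll)).
In Python, from bench import monitor, optics, job_done, env gives the robot as it stands. The module is installed in compiled form; this text tells all that it offers.
- The arm moves only by the shell command python3 -m crank 'ROWS'. ROWS is JSON, a list that holds one entry, the list of rows, each a list of 7 numbers: the shift along the tool's x, y, z each as a share of 0.1 m, from -1 to 1, then the turn, a rotation vector about the tool's x, y, z each as a share of 360 degrees, from -1 to 1, then the opening, from -1 (shut) to 1 (fully open). In form: [[[dx, dy, dz, rx, ry, rz, gripper], ...]]. A call has exactly 8 rows; each row shifts and turns the commanded pose from where the row before left it, along the tool's axes as they then stand; what a row does not reach is not made up. A row lasts 1/12 s, in which the tool goes at most 41.7 mm and 7.16 degrees, less where a joint would pass 70% of its speed; a pose out of reach is approached as far as the arm can. A call with a number of a shift or a turn outside -1 to 1 is refused whole. A call with a gripper value outside its range is refused whole. The fingers move at their own pace and stop on an object; the grip force is fixed at half the most. Time passes only in rows, so rows that do not move let the fingers close, or fill a call up. It gives the time, the measured TCP pose, the force, the opening and the grip force at its end, in the units of the state.
- monitor.state(): the state, without advancing time (a new reading comes with each control period).
- optics.camera(name): name is "side" or "top" or "wrist"; returns the picture (400x640x3 uint8, red, green, blue); there is no depth.
- optics.camera_model(name): a dict with "K" (3x3 intrinsics, pixels), "distortion" ([k1, k2, p1, p2, k3] as OpenCV has them; the pictures are not rectified), "view" (4x4, takes a point from world to camera coordinates). Camera axes: x right, y up, looking along -z (the intrinsics and any distortion apply to the point x, -y, -z); pixel columns grow to the right and rows downward; lengths in m; the calibration is good to about 2 mm. A picture is of the moment at which its call begins: read the wrist's pose just before it. camera_model takes no time and is no camera call; for the wrist camera it gives the pose at the moment of the call.
- job_done(): hands the job in; it is judged then, once.
The state is a dict: "time_s": time; "q": joint angles; "joint_vel": joint speeds; "joint_torque": joint torques, N m; "tool_pos": TCP position; "tool_rot": TCP orientation; "wrist_force": force on the tool from outside, world axes, zero at the start; "moment": the same for the moment, N m; "grip_width": finger opening in m; "grasp_force": force on a finger pad.
Only numpy, scipy, OpenCV 4.12 (cv2) and the standard library are available. Lean on these libraries where they do the work, as an engineer would, in place of code of your own. Each camera call takes 0.05 s, during which the arm holds its last target. There are 200 camera calls.

## Task

Set the light box up for a half-field look at the lens: with the shutter still closed, turn the brightness knob until its white pointer is at the green mark on the ring around it. Then slide the shutter open against its return spring as far as the green half-way line beside its track and finish while holding it there in the gripper, because it springs shut if let go. Leave the lens in its nest and the other things on the bench where they are.

Things in the scene. Friction and masses are not known exactly. Their poses are not given: they have to be found in the camera images.
- lightbox: low white bench light box with a grey deck, 220 (x) x 420 (y) x 65 mm high, fixed at a different place and yaw each time, on a mat 2 mm thick; origin at the centre of its underside, x from its front (switch side) to its back, y to its left along the shutter's track, z up. Guide rails at x = -44 and +44 mm, 7 wide, 6 high above the deck, y -65 to 160.
- stage (a point): centre of the top of the clear glass stage over the lit window (window 70 x 60 mm), at x 0, y -20, z 79 mm in the light box frame; the stage is 104 (x) x 90 (y) mm. On it a white ring nest, 60 diameter, 5 high, holds the lens (highest point z = 88 mm). A spring barrel, 14 mm diameter, lies behind the tab along y at x 28, y 126 to 204, top 18 above the deck.
- shutter (a joint): opening of the sprung shutter, m: 0 closed (where its spring keeps it) to 0.060 fully open, growing along the light box's +y; half travel is 0.030. Return force about 3 N when closed, rising 220 N per m: about 10 N at half travel, 16 N fully open; it springs shut when let go.
- tab (a point): centre of the grip part of the shutter's upright orange tab, 95 mm above the box's underside, at x -20, y 80 mm in the light box frame when closed; moves along +y. The tab is 28 mm along the box's x, 10 mm thick along y, standing 5 to 43 mm above the deck on a foot (30 x 16) that ends 7 mm above it. 50 mm of free deck between tab and glass stage. Axes as the light box.
- half_line (a point): the green line across the front guide rail and the deck in front of it that marks half travel, on top of the rail at x = -44, y = 110 mm in the light box frame; at half travel the tab's middle and the short white index line on the blade in front of the tab are level with it along y. Thin dark lines 30 mm to either side of it mark closed and fully open.
- knob (a joint): angle of the brightness knob, rad, growing clockwise seen from above, 0 to 4.71; it stays where it is left (friction about 0.04 N m). At 0 its pointer stands at 2.356 rad counter-clockwise from the light box's x axis, so at angle q the pointer stands at 2.356 - q. It always starts short of the green mark and must go clockwise by 0.7 to 2.2 rad.
- knob_axis (a point): point on the brightness knob's axis at the height to grip it, at x 0, y -140, z 91 mm in the light box frame. The knob is a black upright bar 44 mm long (along the pointer), 13 mm thick, 4 to 34 mm above the deck, on a disc of 27 mm radius, 4 mm high. A dark grey ring, 38.5 mm radius, 4 mm high, surrounds it. Axes as the light box.
- pointer (a point): outer end of the knob's white pointer, 28 mm from the knob's axis, 4 mm above the deck; its x axis points outward along the pointer.
- mark (a point): the green mark on the dark grey ring around the knob, point at 28 mm from the knob's axis, 4 mm above the deck, where the pointer's end must come; its x axis points outward from the knob's axis. The ring does not move; where the mark stands differs each time.
- lens: clear lens under inspection, 44 mm diameter, 9 mm high, loose in the white nest on the glass stage; origin at the centre of its underside.
- tweezers: steel tweezers with blue grip, about 106 mm long, 16 wide and 6 high, lying loose along y on the deck's front edge (x -86, y about 40 to 70 mm in the light box frame); origin at the middle of the underside.
- lens_tray: blue divided tray of lenses, 140 x 180 x 28 mm, loose, to one side of the light box; origin at the centre of its underside.
- reject_bin: red open bin, 130 x 170 x 50 mm, loose, to the other side of the light box; origin at the centre of its underside.
- loupe: black loupe, 44 mm diameter, 42 mm high, standing loose on the bench; origin at the centre of its underside.
- cleaner: white bottle with blue cap, 50 mm diameter, 140 mm high, standing loose on the bench; origin at the centre of its underside.
- duster: aluminium spray can with red cap, 60 mm diameter, 170 mm high, standing loose on the bench; origin at the centre of its underside.
Things that resemble listed ones, but are neither listed nor needed, are in the scene too. What is meant by the lens is not pink, and is the smaller of those in its own colour.

How it is judged:
On the way, in this order (a step that is already met when the one before it is completed fails the run):
1. the brightness knob's pointer is at the green mark, the shutter still closed (distance between pointer and mark below 0.005 m and value of joint shutter below 0.01 m), for 0.3 s.
2. the shutter is held at half travel by the gripper (value of joint shutter between 0.025 and 0.035 m and contact force between the fingers and shutter above 3 N), for 0.5 s.
At the end, for the whole second after the job is handed in: the gripper's fingers hold the shutter still at half travel, within 5 mm of the green line (25 to 35 mm open), with nothing else propping it; the knob's pointer is within 5 mm (10 degrees) of the green mark; the lens lies in its nest (all of step 2 and velocity of joint shutter between -0.01 and 0.01 m/s and contact force between shutter and tweezers below 0.5 N and contact force between shutter and lens below 0.5 N and distance between pointer and mark below 0.005 m and z of lens in the frame of lightbox below 0.083 m and distance of lens from where it was at the start of the episode below 0.005 m); the arm keeps its last pose, push and grip.
It fails at once if the shutter is opened before the brightness is set (value of joint shutter above 0.012 m and distance between pointer and mark above 0.008 m).
It fails at once if the lens is knocked in its nest (distance of lens from where it was at the start of the episode above 0.006 m).
It fails at once if the tweezers are disturbed (distance of tweezers from where it was at the start of the episode above 0.02 m).
It fails at once if another thing on the bench is disturbed (distance of any of lens_tray, reject_bin, loupe, cleaner, duster from where it was at the start of the episode above 0.02 m).
It also fails if it takes over 51 s, if anything falls off the work surface, if the arm or the gripper's body presses on something with over 40 N, if the wrist force passes 120 N, or if a joint passes its speed limit or range.

## Working session

There is one attempt and no reset: what is moved stays moved. The work goes in short steps, Python scripts to look and compute and a shell command to move; the robot and the scene stay as the last step left them, time stands still between calls to the robot, and variables do not carry over. Pictures are saved under pics/ and viewed, at most 10 in all, crops included, and the job is handed in when it is done.

```bash
mkdir -p pics
cat > h.py <<'E'
import numpy as np, cv2
from bench import monitor, optics, env
from scipy.spatial.transform import Rotation as R
def ray(cam,uv):
    m=optics.camera_model(cam) if isinstance(cam,str) else cam
    K=np.array(m["K"]);D=np.array(m["distortion"],float);V=np.array(m["view"])
    p=cv2.undistortPoints(np.array(uv,float).reshape(-1,1,2),K,D).reshape(-1,2)
    d=np.c_[p[:,0],-p[:,1],-np.ones(len(p))]@V[:3,:3]
    return -V[:3,:3].T@V[:3,3],d
def onz(cam,uv,z):
    o,d=ray(cam,uv); return o+d*((z-o[2])/d[:,2])[:,None]
def proj(cam,P):
    m=optics.camera_model(cam) if isinstance(cam,str) else cam
    V=np.array(m["view"]);c=np.atleast_2d(P)@V[:3,:3].T+V[:3,3]
    c=c*[1,-1,-1]
    return cv2.projectPoints(c,np.zeros(3),np.zeros(3),np.array(m["K"]),np.array(m["distortion"],float))[0].reshape(-1,2)
def snap(cam,name):
    im=optics.camera(cam); cv2.imwrite(f"pics/{name}.png",im[:,:,::-1]); return im
E
python3 - <<'E'
from h import *
print(monitor.state(),env.hold_point_z)
snap("top","top0");snap("side","side0")
for c in("top","side","wrist"):
    m=optics.camera_model(c);print(c,m["K"][0],m["distortion"]);V=np.array(m["view"]);print(-V[:3,:3].T@V[:3,3],-V[2,:3])
E
```

```text
{'time_s': 0.0, 'q': array([-1.25400365e+00,  5.33864136e-02,  1.61425866e+00, -1.80147969e-05,
        1.47603043e+00, -1.19027564e-01]), 'joint_vel': array([ 2.41387018e-04,  5.36432166e-05,  1.24086441e-03,  5.72912386e-04,
        6.35276121e-04, -1.15719569e-03]), 'joint_torque': array([ 9.12277992e-04, -3.93672967e+01, -3.70181000e+01, -2.10473668e-04,
        6.91032823e-03, -9.21115770e-06]), 'tool_pos': array([ 0.26363289, -0.5659962 ,  0.23006582]), 'tool_rot': array([-3.13952241e+00, -2.29527901e-04,  4.35821729e-01]), 'wrist_force': array([0.36882491, 0.51962098, 0.72298591]), 'moment': array([0.03868001, 0.03946787, 0.04775595]), 'grasp_force': 0.0, 'grip_width': 0.08569785729499126} -0.0187
top [506.48314248   0.         322.66987334] [-0.03810139  0.          0.          0.          0.        ]
[ 0.43059358 -0.00442677  1.48836078] [ 0.07484125 -0.00116924 -0.99719478]
side [435.93139845   0.         323.33691736] [-0.00763067  0.          0.          0.          0.        ]
[-0.21655336 -0.96832165  0.88051181] [ 0.51099019  0.66618257 -0.5432217 ]
wrist [343.39094839   0.         317.25420896] [-0.03334271  0.          0.          0.          0.        ]
[ 0.33424948 -0.53396169  0.37269545] [-0.27869905 -0.12703293 -0.95193985]
```

View pics/top0.png

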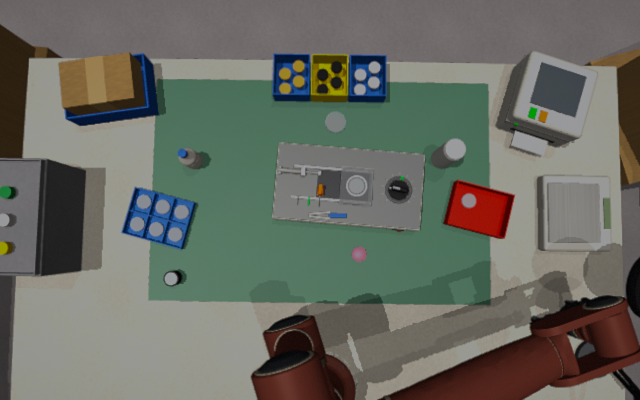

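View pics/side0.png

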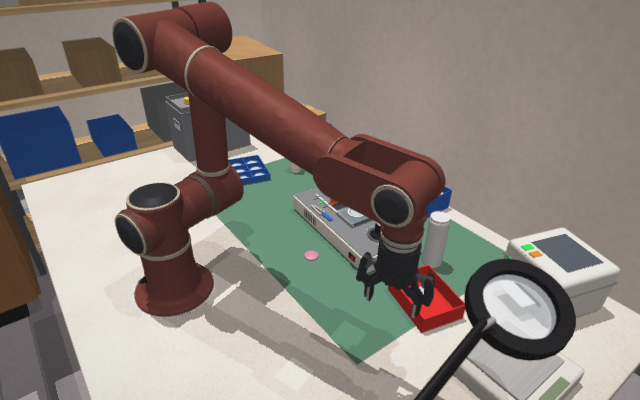

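The top view shows the light box at about (348,187), the knob at (399,190) with a green mark above it, the orange tab at (320,190) and the tweezers at (328,216). I'll measure the box pose next.

Run:
```python
from h import *
im=cv2.imread("pics/top0.png"); hsv=cv2.cvtColor(im,cv2.COLOR_BGR2HSV)
c=cv2.resize(im[135:240,262:437],None,fx=4.5,fy=4.5,interpolation=cv2.INTER_CUBIC);cv2.imwrite("pics/crop0.png",c)
# not-mat region connected to the box
mat=((hsv[...,1]>70)).astype(np.uint8)
nm=(1-mat); nm[:130]=0;nm[240:]=0;nm[:,:260]=0;nm[:,:]=nm; nm[:,432:]=0
nm=cv2.morphologyEx(nm,cv2.MORPH_OPEN,np.ones((5,5)))
n,l,s,ce=cv2.connectedComponentsWithStats(nm);i=1+s[1:,4].argmax();print(s[i])
cs,_=cv2.findContours((l==i).astype(np.uint8),0,1);r=cv2.minAreaRect(max(cs,key=cv2.contourArea));b=cv2.boxPoints(r)
print(b);print(onz("top",b,0.067))
P=onz("top",b,0.067);print(np.linalg.norm(np.diff(P,axis=0),axis=1),P.mean(0))
for n,m in dict(green=(hsv[...,0]>50)&(hsv[...,0]<72)&(hsv[...,1]>130)&(hsv[...,2]>90),orange=(hsv[...,0]<16)&(hsv[...,0]>4)&(hsv[...,1]>160)).items():
    m=m.copy().astype(np.uint8);m[:135]=0;m[240:]=0;m[:,:262]=0;m[:,437:]=0
    k,l,s,ce=cv2.connectedComponentsWithStats(m);print(n,s[1:,4],ce[1:],onz("top",ce[1:],0.07) if k>1 else'')
```

```text
[  271   142   154    89 11536]
[[270.4621  219.5625 ]
 [276.91833 140.7966 ]
 [426.56866 153.06302]
 [420.11243 231.82892]]
[[ 0.48808208  0.13983433  0.067     ]
 [ 0.71221899  0.12637606  0.067     ]
 [ 0.68319778 -0.29939566  0.067     ]
 [ 0.45942738 -0.28078378  0.067     ]]
[0.2245406  0.42675964 0.22454308] [ 0.58573156 -0.07849226  0.067     ]
green [13 14] [[401.53846154 177.84615385]
 [308.5        201.        ]] [[ 0.61084045 -0.2277047   0.07      ]
 [ 0.54161499  0.03377979  0.07      ]]
orange [11 23] [[317.63636364 189.27272727]
 [321.56521739 190.7826087 ]] [[ 0.57507233  0.00860118  0.07      ]
 [ 0.57095931 -0.00251306  0.07      ]]
```

View pics/crop0.png

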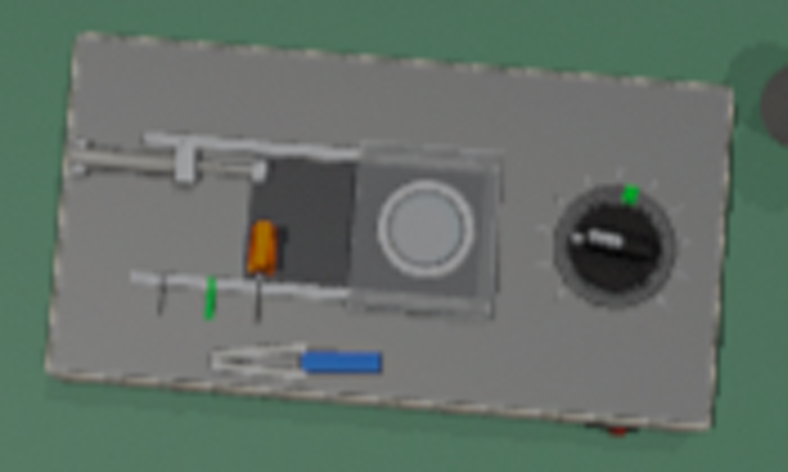

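The box centre is near (0.586,-0.078) with yaw -0.068. The knob is near (0.576,-0.218), with its pointer to image-left and the mark up, about 1.6 rad clockwise. I'll move above it and align.

```bash
python3 -m crank '[[[0.27,-0.115,0,0,0,0,1],[0.27,-0.115,0,0,0,0,1],[0.27,-0.115,0,0,0,0,1],[0.27,-0.115,0,0,0,0,1],[0.27,-0.115,0,0,0,0,1],[0.27,-0.115,0,0,0,0,1],[0.27,-0.115,0,0,0,0,1],[0.27,-0.115,0,0,0,0,1]]]' 
python3 -m crank '[[[0.27,-0.115,0,0,0,0,1],[0.27,-0.115,0,0,0,0,1],[0.27,-0.115,0,0,0,0,1],[0.27,-0.115,0,0,0,0,1],[0.27,-0.115,0,0,0,0,1],[0.27,-0.115,0,0,0,0,1],[0.27,-0.115,0,0,0,0,1],[0.27,-0.115,0,0,0,0,1]]]' >/dev/null
python3 -m crank '[[[0,0,0,0,0,-0.0182,1],[0,0,0,0,0,-0.0182,1],[0,0,0,0,0,-0.0182,1],[0,0,0,0,0,-0.0182,1],[0,0,0,0,0,-0.0182,1],[0,0,0,0,0,-0.0182,1],[0,0,0,0,0,-0.0182,1],[0,0,0,0,0,-0.0182,1]]]'
python3 - <<'E'
from h import *
print(monitor.state()["tool_pos"],monitor.state()["tool_rot"]);m=optics.camera_model("wrist");snap("wrist","w1")
print(proj(m,[.576,-.218,.071]))
import pickle;pickle.dump(m,open("w1.pkl","wb"))
E
```

```text
time_s: 0.77
tool_pos: [0.4214, -0.3906, 0.2307]
tool_rot: [-3.141, 0.0, 0.436]
wrist_force: [0.4, -0.3, 0.0]
grip_width: 0.0852
grasp_force: 0.0
time_s: 2.1
tool_pos: [0.5775, -0.2172, 0.2306]
tool_rot: [-3.14, -0.0, 1.356]
wrist_force: [1.3, 1.0, 0.3]
grip_width: 0.0852
grasp_force: 0.0
[ 0.57745817 -0.21723142  0.23056875] [-3.14039109e+00 -2.79814476e-04  1.35632188e+00]
[[316.77491781 175.43931533]]
```

View pics/w1.png

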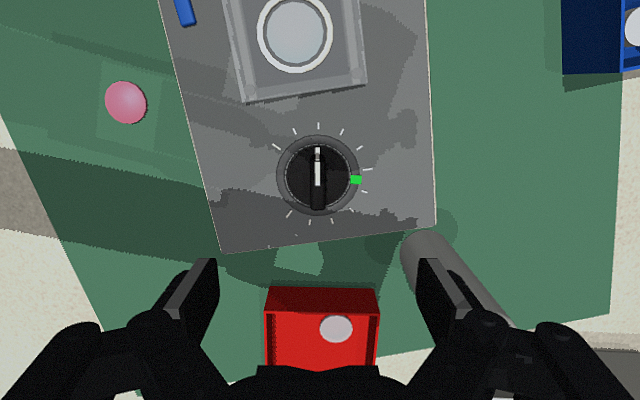

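The wrist view shows the ring centred at about (318,175), the white pointer straight up at about (318,150), and the green mark at (356,180). The bar is already in line with the tool x axis.

Run:
```python
from h import *
import pickle;m=pickle.load(open("w1.pkl","rb"))
im=cv2.imread("pics/w1.png");hsv=cv2.cvtColor(im,cv2.COLOR_BGR2HSV)
def cc(mask,x0,x1,y0,y1):
    k=np.zeros(mask.shape,np.uint8);k[y0:y1,x0:x1]=mask[y0:y1,x0:x1]
    return k
g=cc((hsv[...,0]>50)&(hsv[...,0]<72)&(hsv[...,1]>150)&(hsv[...,2]>110),340,375,160,200)
G=np.argwhere(g)[:,::-1];G=onz(m,G.mean(0),.071)[0]
# dark disc edge & ring
gray=hsv[...,2]
d=cc(gray<75,270,368,128,222);d=cv2.morphologyEx(d,cv2.MORPH_OPEN,np.ones((5,5)))
c=max(cv2.findContours(d,0,1)[0],key=cv2.contourArea)[:,0]
P=onz(m,c,.070);(x,y),r=cv2.minEnclosingCircle(P[:,:2].astype(np.float32));print("circle",x,y,r)
A=np.c_[2*P[:,:2],np.ones(len(P))];s=np.linalg.lstsq(A,(P[:,:2]**2).sum(1),rcond=None)[0];print("fit",s[:2],np.sqrt(s[2]+s[0]**2+s[1]**2))
w=cc((gray>170)&(hsv[...,1]<50),300,336,140,195);W=np.argwhere(w)[:,::-1].astype(np.float32)
print("white",W.min(0),W.max(0));
for z in(.071,.101):
    Q=onz(m,W,z)[:,:2];v=cv2.fitLine(Q.astype(np.float32),2,0,.01,.01).ravel();print(z,"dir",np.arctan2(v[1],v[0]),Q[Q[:,1].argmax()])
C=s[:2];print("mark",G,np.arctan2(*(G[:2]-C)[::-1]),np.linalg.norm(G[:2]-C))
```

```text
circle 0.5745830535888672 -0.22342407703399658 0.0343908965587616
fit [ 0.57437636 -0.22355036] 0.02745866340904822
white [315. 148.] [319. 184.]
0.071 dir 1.360603 [ 0.58068492 -0.19334643]
0.101 dir 1.3605965 [ 0.58196955 -0.18818328]
mark [ 0.60960138 -0.22873211  0.071     ] -0.1460566431041464 0.0356041137438848
```

```bash
python3 -m crank '[[[-0.01,-0.01,0.19,0,0,0,1],[-0.01,-0.01,0.19,0,0,0,1],[0,0,0.19,0,0,0,1],[0,0,0.19,0,0,0,1],[0,0,0.19,0,0,0,1],[0,0,0.19,0,0,0,1],[0,0,0.19,0,0,0,1],[0,0,0.19,0,0,0,1]]]' 
python3 -m crank '[[[0,0,0,0,0,0,-1],[0,0,0,0,0,0,-1],[0,0,0,0,0,0,-1],[0,0,0,0,0,0,-1],[0,0,0,0,0,0,-1],[0,0,0,0,0,0,-1],[0,0,0,0,0,0,-1],[0,0,0,0,0,0,-1]]]'
python3 - <<'E'
from h import *
im=snap("wrist","w2")
E
```

```text
time_s: 2.82
tool_pos: [0.575, -0.2187, 0.0779]
tool_rot: [-3.141, -0.0, 1.348]
wrist_force: [-0.4, 0.1, -0.8]
grip_width: 0.0853
grasp_force: 0.0
time_s: 3.48
tool_pos: [0.5767, -0.2195, 0.0811]
tool_rot: [3.138, 0.001, 1.351]
wrist_force: [1.8, 0.2, 5.7]
grip_width: 0.0115
grasp_force: 61.6
```

View pics/w2.png

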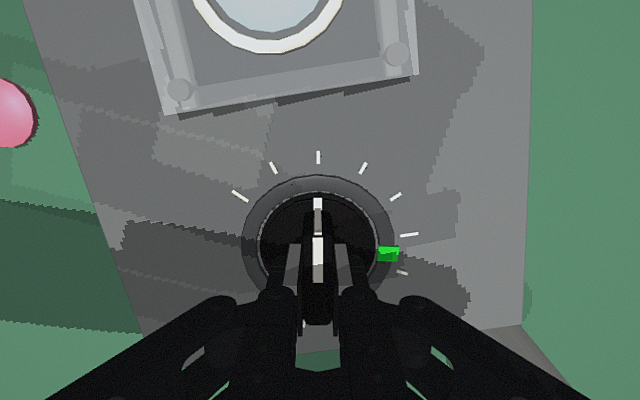

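The fingers hold the bar, and the green mark is at (388,254) to its right. I'll lift a little and turn clockwise about 89 degrees.

```bash
python3 -m crank '[[[0,0,-0.02,0,0,0,-1],[0,0,0,0,0,0.0154,-1],[0,0,0,0,0,0.0154,-1],[0,0,0,0,0,0.0154,-1],[0,0,0,0,0,0.0154,-1],[0,0,0,0,0,0.0154,-1],[0,0,0,0,0,0.0154,-1],[0,0,0,0,0,0.0154,-1]]]' 
python3 -m crank '[[[0,0,0,0,0,0.0154,-1],[0,0,0,0,0,0.0154,-1],[0,0,0,0,0,0.0154,-1],[0,0,0,0,0,0.0154,-1],[0,0,0,0,0,0.0154,-1],[0,0,0,0,0,0.0154,-1],[0,0,0,0,0,0.0154,-1],[0,0,0,0,0,0.0154,-1]]]'
python3 - <<'E'
from h import *
m=optics.camera_model("wrist");im=snap("wrist","w3")
hsv=cv2.cvtColor(im,cv2.COLOR_RGB2HSV)
g=(hsv[...,0]>50)&(hsv[...,0]<72)&(hsv[...,1]>170)&(hsv[...,2]>110)
k,l,s,ce=cv2.connectedComponentsWithStats(g.astype(np.uint8));i=1+s[1:,4].argmax();print(s[i],ce[i],onz(m,ce[i],.071))
E
```

```text
time_s: 4.2
tool_pos: [0.5763, -0.2193, 0.0811]
tool_rot: [3.139, -0.002, 0.668]
wrist_force: [6.2, -1.6, -2.6]
grip_width: 0.0117
grasp_force: 60.9
time_s: 4.87
tool_pos: [0.5762, -0.2188, 0.0811]
tool_rot: [-3.141, -0.002, -0.106]
wrist_force: [5.1, -0.6, -0.9]
grip_width: 0.0115
grasp_force: 61.0
[320 172  21  23 370] [329.56486486 183.19459459] [[ 0.6096688  -0.22892171  0.071     ]]
```

View pics/w3.png

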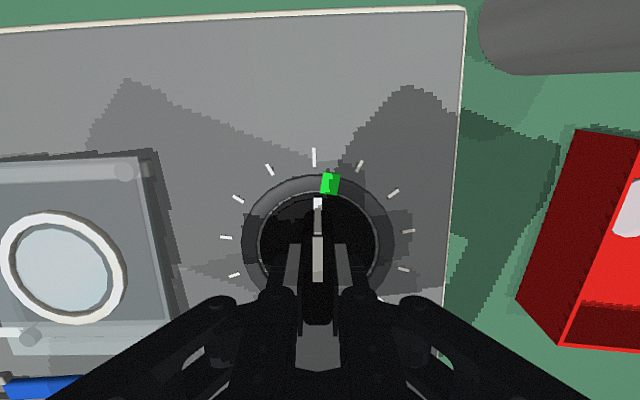

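The pointer at (318,203) is just short of the mark at (330,183). The yaw is -0.106 and still settling, and the mark direction is about -0.29, so I'll turn a little more.

```bash
python3 -m crank '[[[0,0,0,0,0,0.0075,-1],[0,0,0,0,0,0.0075,-1],[0,0,0,0,0,0,-1],[0,0,0,0,0,0,-1],[0,0,0,0,0,0,-1],[0,0,0,0,0,0,-1],[0,0,0,0,0,0,-1],[0,0,0,0,0,0,-1]]]'
cat > chk.py <<'E'
from h import *
import sys
m=optics.camera_model("wrist");im=snap("wrist",sys.argv[1])
hsv=cv2.cvtColor(im,cv2.COLOR_RGB2HSV)
g=(hsv[...,0]>50)&(hsv[...,0]<72)&(hsv[...,1]>170)&(hsv[...,2]>110)
k,l,s,ce=cv2.connectedComponentsWithStats(g.astype(np.uint8));i=1+s[1:,4].argmax();G=onz(m,ce[i],.071)[0]
c=np.array([.5762,-.2188]);print("mark",ce[i],G,np.arctan2(*(G[:2]-c)[::-1]))
u,v=ce[i].astype(int)
w=np.zeros(g.shape,bool);w[v-10:v+60,u-40:u+40]=((hsv[...,2]>150)&(hsv[...,1]<40))[v-10:v+60,u-40:u+40]
k,l,s,ce=cv2.connectedComponentsWithStats(w.astype(np.uint8))
for j in range(1,k):
    if s[j,4]>15:
        Q=onz(m,np.argwhere(l==j)[:,::-1],.071)[:,:2];f=cv2.fitLine(Q.astype(np.float32),2,0,.01,.01).ravel();q=Q[((Q-c)**2).sum(1).argmax()]
        print(s[j],ce[j],"dir",np.arctan2(f[1],f[0]),"far",q,np.arctan2(*(q-c)[::-1]),np.linalg.norm(q-c))
E
python3 chk.py w4
```

```text
time_s: 5.58
tool_pos: [0.5762, -0.2188, 0.0811]
tool_rot: [-3.141, -0.002, -0.195]
wrist_force: [5.0, -1.1, -1.8]
grip_width: 0.0115
grasp_force: 61.0
mark [322.86449864 182.43360434] [ 0.60966569 -0.22892204  0.071     ] -0.29371246380729055
[313 198   9  12  75] [317.26666667 202.74666667] dir -0.24828416 far [ 0.60249049 -0.22617013] -0.27331873105547727 0.027304008435626612
[313 238  10   4  40] [317.5 239.5] dir 1.3756068 far [ 0.58216262 -0.22318703] -0.6343218756422789 0.007402619817505796
```

```bash
python3 -m crank '[[[0,0,0,0,0,0.007,-1],[0,0,0,0,0,0.006,-1],[0,0,0,0,0,0,-1],[0,0,0,0,0,0,-1],[0,0,0,0,0,0,-1],[0,0,0,0,0,0,-1],[0,0,0,0,0,0,-1],[0,0,0,0,0,0,-1]]]' 
python3 chk.py w5
python3 -m crank '[[[0,0,0,0,0,0,1],[0,0,0,0,0,0,1],[0,0,0,0,0,0,1],[0,0,0,0,0,0,1],[0,0,0,0,0,0,1],[0,0,0,0,0,0,1],[0,0,0,0,0,0,1],[0,0,0,0,0,0,1]]]' 
python3 -m crank '[[[0,0,-0.16,0,0,0,1],[0,0,-0.16,0,0,0,1],[0,0,-0.16,0,0,0,1],[0,0,-0.16,0,0,0,1],[0,0,-0.16,0,0,0,1],[0,0,-0.16,0,0,0,1],[0,0,-0.16,0,0,0,1],[0,0,0,0,0,0,1]]]' 
python3 chk.py w6
```

```text
time_s: 6.3
tool_pos: [0.5762, -0.2188, 0.0811]
tool_rot: [-3.141, -0.002, -0.277]
wrist_force: [4.9, -0.9, -2.3]
grip_width: 0.0117
grasp_force: 61.0
mark [316.79564033 182.06811989] [ 0.6097336  -0.22898376  0.071     ] -0.294837192594962
[314 198   8  12  78] [317.44871795 202.53846154] dir -0.42652318 far [ 0.60174358 -0.22875491] -0.37161520124930497 0.027414866603601703
[313 238  10   4  40] [317.5 239.5] dir 1.2952659 far [ 0.58185405 -0.22367224] -0.7112622963476459 0.007463709463253415
time_s: 7.02
tool_pos: [0.5754, -0.219, 0.0814]
tool_rot: [-3.142, 0.0, -0.277]
wrist_force: [-0.2, -0.1, -0.1]
grip_width: 0.0852
grasp_force: 0.0
time_s: 7.68
tool_pos: [0.5773, -0.2199, 0.1978]
tool_rot: [3.14, -0.007, -0.277]
wrist_force: [0.2, -0.6, 1.9]
grip_width: 0.0857
grasp_force: 0.0
mark [315.5 144.5] [ 0.60974219 -0.22871712  0.071     ] -0.28747127827137164
[277 140   6   7  16] [279.8125 142.8125] dir 0.423852 far [ 0.62144031 -0.20061636] 0.38217292819509935 0.04875787689374621
```

View pics/w6.png

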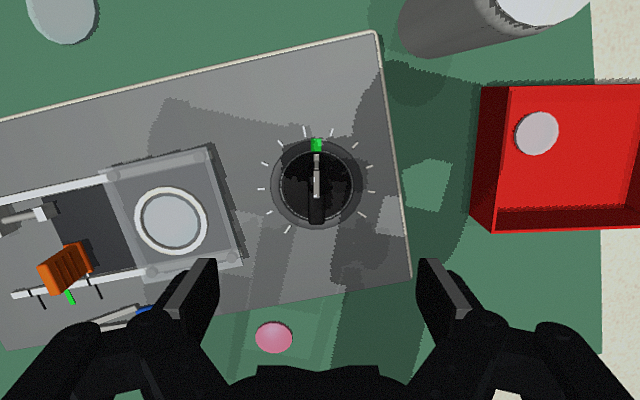

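The pointer at (316,160) lines up with the green mark at (316,145), so the knob is set. Next I'll move above the tab with a partly open gripper.

```bash
python3 -m crank '[[[0,0,0,0,0,-0.0083,0],[0,0,0,0,0,-0.0083,0],[0,0,0,0,0,-0.0083,0],[0,0,0,0,0,-0.0083,0],[-0.0177,-0.184,0,0,0,0,0],[-0.0177,-0.184,0,0,0,0,0],[-0.0177,-0.184,0,0,0,0,0],[-0.0177,-0.184,0,0,0,0,0]]]' >/dev/null
python3 -m crank '[[[-0.0177,-0.184,0,0,0,0,0],[-0.0177,-0.184,0,0,0,0,0],[-0.0177,-0.184,0,0,0,0,0],[-0.0177,-0.184,0,0,0,0,0],[-0.0177,-0.184,0,0,0,0,0],[-0.0177,-0.184,0,0,0,0,0],[-0.0177,-0.184,0,0,0,0,0],[-0.0177,-0.184,0,0,0,0,0]]]' 
python3 -m crank '[[[0,0,0,0,0,0,0],[0,0,0,0,0,0,0],[0,0,0,0,0,0,0],[0,0,0,0,0,0,0],[0,0,0,0,0,0,0],[0,0,0,0,0,0,0],[0,0,0,0,0,0,0],[0,0,0,0,0,0,0]]]'
python3 - <<'E'
from h import *
m=optics.camera_model("wrist");im=snap("wrist","w7");hsv=cv2.cvtColor(im,cv2.COLOR_RGB2HSV)
th=-.068;B=lambda p:np.array([.5857,-.0791,.002])+R.from_euler('z',th).apply(p)
print("tab top corners pred",proj(m,B([[-34e-3,.075,.108],[-6e-3,.075,.108],[-6e-3,.085,.108],[-34e-3,.085,.108]])).round())
print("line pred",proj(m,B([-.044,.11,.071])))
for n,k in dict(green=(hsv[...,0]>50)&(hsv[...,0]<72)&(hsv[...,1]>170)&(hsv[...,2]>110),orange=(hsv[...,0]<16)&(hsv[...,0]>4)&(hsv[...,1]>160)).items():
    k,l,s,ce=cv2.connectedComponentsWithStats(k.astype(np.uint8))
    for i in range(1,k):
        if s[i,4]>30:print(n,s[i],ce[i],onz(m,ce[i],.071 if n=="green" else .11))
E
```

```text
time_s: 9.07
tool_pos: [0.5683, 0.0038, 0.1914]
tool_rot: [-3.141, 0.003, -0.068]
wrist_force: [-0.4, -0.6, -0.1]
grip_width: 0.0429
grasp_force: 0.0
time_s: 9.73
tool_pos: [0.5693, 0.0024, 0.1934]
tool_rot: [3.142, -0.0, -0.069]
wrist_force: [0.3, -1.3, 0.4]
grip_width: 0.0431
grasp_force: 0.0
tab top corners pred [[324. 218.]
 [324. 180.]
 [309. 180.]
 [310. 218.]]
line pred [[280.07996538 212.47853391]]
green [605 110  14  14 127] [611.03149606 116.59055118] [[ 0.60957991 -0.22910345  0.071     ]]
green [279 208   7  27 151] [282.         221.59602649] [[0.540356   0.03315572 0.071     ]]
orange [308 165  21  52 946] [317.66701903 188.92811839] [[0.57846864 0.00081861 0.11      ]]
```

View pics/w7.png

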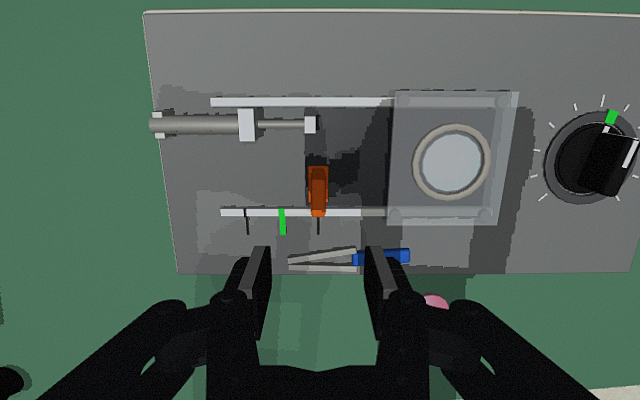

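The tab spans (308–329, 165–217) and the green line is at (282,221). Both match the prediction to within 2 mm, so I'll descend and grip.

```bash
python3 -m crank '[[[0.018,0.01,0,0,0,0,0],[0,0,0.16,0,0,0,0],[0,0,0.16,0,0,0,0],[0,0,0.16,0,0,0,0],[0,0,0.16,0,0,0,0],[0,0,0.16,0,0,0,0],[0,0,0.16,0,0,0,0],[0,0,0.16,0,0,0,0]]]' 
python3 -m crank '[[[0,0,0,0,0,0,-1],[0,0,0,0,0,0,-1],[0,0,0,0,0,0,-1],[0,0,0,0,0,0,-1],[0,0,0,0,0,0,-1],[0,0,0,0,0,0,-1],[0,0,0,0,0,0,-1],[0,0,0,0,0,0,-1]]]'
```

```text
time_s: 10.45
tool_pos: [0.5711, 0.0016, 0.0807]
tool_rot: [3.142, -0.0, -0.068]
wrist_force: [0.1, 0.2, -0.2]
grip_width: 0.0427
grasp_force: 0.0
time_s: 11.12
tool_pos: [0.5714, 0.0019, 0.0821]
tool_rot: [-3.141, -0.001, -0.068]
wrist_force: [-0.1, 2.7, 0.7]
grip_width: 0.0087
grasp_force: 61.1
```

```bash
python3 -m crank '[[[0,-0.05,0,0,0,0,-1],[0,-0.05,0,0,0,0,-1],[0,-0.05,0,0,0,0,-1],[0,-0.05,0,0,0,0,-1],[0,-0.05,0,0,0,0,-1],[0,-0.05,0,0,0,0,-1],[0,0,0,0,0,0,-1],[0,0,0,0,0,0,-1]]]' 
python3 -m crank '[[[0,0,0,0,0,0,-1],[0,0,0,0,0,0,-1],[0,0,0,0,0,0,-1],[0,0,0,0,0,0,-1],[0,0,0,0,0,0,-1],[0,0,0,0,0,0,-1],[0,0,0,0,0,0,-1],[0,0,0,0,0,0,-1]]]'
python3 - <<'E'
from h import *
im=snap("wrist","w8");cv2.imwrite("pics/w8c.png",cv2.resize(im[100:300,200:460],None,fx=3,fy=3,interpolation=cv2.INTER_CUBIC)[:,:,::-1])
E
```

```text
time_s: 11.78
tool_pos: [0.5733, 0.0298, 0.082]
tool_rot: [3.137, -0.001, -0.068]
wrist_force: [-2.6, -9.3, 2.0]
grip_width: 0.009
grasp_force: 61.3
time_s: 12.45
tool_pos: [0.5733, 0.0295, 0.082]
tool_rot: [3.137, -0.001, -0.068]
wrist_force: [-2.9, -8.7, 2.5]
grip_width: 0.0086
grasp_force: 61.4
```

View pics/w8c.png

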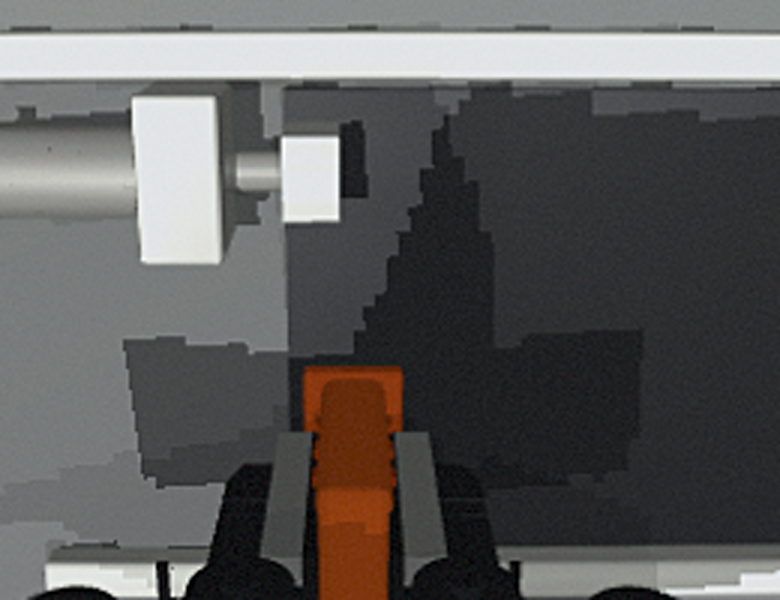

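The closed and fully-open lines are at crop x≈515 and 163, so the middle is 339. The tab foot is centred at about 353, or 2.4 mm short of half travel, which agrees with the tool's 27.7 mm of motion. I'll add 2.5 mm.

```bash
python3 -m crank '[[[0,-0.013,0,0,0,0,-1],[0,-0.012,0,0,0,0,-1],[0,0,0,0,0,0,-1],[0,0,0,0,0,0,-1],[0,0,0,0,0,0,-1],[0,0,0,0,0,0,-1],[0,0,0,0,0,0,-1],[0,0,0,0,0,0,-1]]]' 
python3 -m crank '[[[0,0,0,0,0,0,-1],[0,0,0,0,0,0,-1],[0,0,0,0,0,0,-1],[0,0,0,0,0,0,-1],[0,0,0,0,0,0,-1],[0,0,0,0,0,0,-1],[0,0,0,0,0,0,-1],[0,0,0,0,0,0,-1]]]'
python3 - <<'E'
from h import *
im=snap("wrist","w9");cv2.imwrite("pics/w9c.png",cv2.resize(im[100:300,200:460],None,fx=3,fy=3,interpolation=cv2.INTER_CUBIC)[:,:,::-1])
E
```

```text
time_s: 13.17
tool_pos: [0.5735, 0.0319, 0.082]
tool_rot: [3.137, -0.001, -0.068]
wrist_force: [-2.5, -9.3, 3.1]
grip_width: 0.0091
grasp_force: 61.4
time_s: 13.83
tool_pos: [0.5735, 0.0319, 0.082]
tool_rot: [3.137, -0.001, -0.068]
wrist_force: [-1.9, -9.0, 1.9]
grip_width: 0.0092
grasp_force: 61.4
```

View pics/w9c.png

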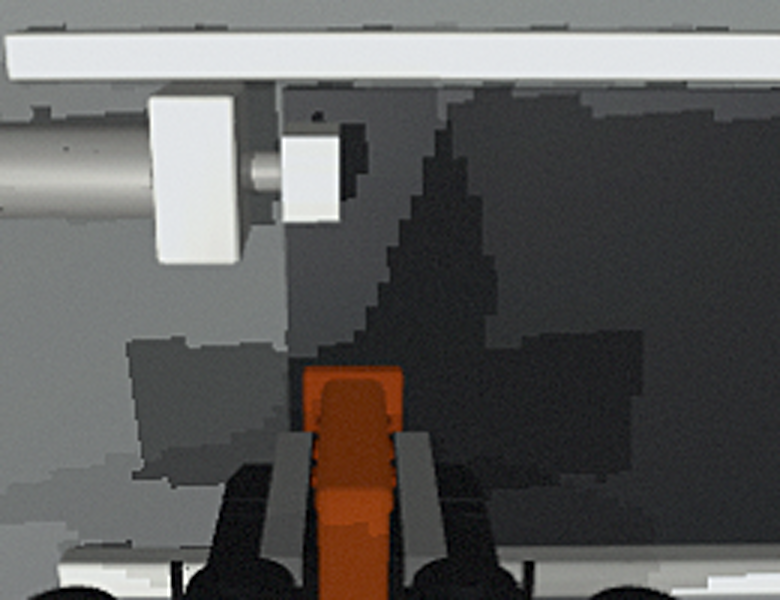

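The lines are now at crop x≈177 and 529, with the middle at 353. The tab foot is also centred at 353, so the shutter is at half travel, held and still.

```bash
python3 -c "
from bench import job_done
print(job_done())"
```

```text
the job is handed in; nothing more can be done
None
```

I handed the job in at about 14 s: the knob pointer is at the green mark, and the gripper is holding the shutter at half travel (about 30 mm open); the hand-in call returned no verdict.

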